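# Spin the thread carousel, shadow its handle and catch it

### The arm

A 6-joint arm with a two-finger parallel gripper is mounted at the origin on the work surface. World frame = base frame: x ahead of the robot, y to its left, z up, the work surface at z = 0. Lengths are in m, angles in rad, forces in N, time in s.
With the tool pointing down it reaches from about 0.375 to 0.975 m from the base axis. Payload 3.8 kg.
Tool frame: the origin (TCP) lies between the finger pads, 19 mm behind the fingertips; this is the grasp point; z points along the fingers, y is the direction in which the jaws open and shut (so a half turn about z gives the same grasp; the last joint's range is limited). The gripper opens to 85 mm and grips with 20 to 120 N. Pads are 22 mm wide; open, the fingers measure 114 mm over their backs; the gripper's body (76 mm by 85 mm) begins 54 mm behind the grasp point. The pads swing forward as they close: fully open they stand 13 mm farther back than shut.
Start: joints at [1.249, 0.264, 1.604, -0, 1.274, -0.037], TCP at [0.19, 0.648, 0.25] pointing down, gripper open.
Joint ranges: [-2.63, 2.63], [-0.94, 2.18], [0.31, 2.57], [-1.31, 4.45], [0, 2.66], [-2.55, 2.55]. Speed limits (rad/s): [2.57, 2.57, 3.14, 3.14, 3.14, 3.14].

### API

Orientations are given as [roll, pitch, yaw] about the fixed x, y, z axes, in that order (R = Rz(yaw) Ry(pitch) Rx(roll)).
In Python, from plant import sensors, imaging, bot gives the robot as it stands.
- The arm moves only by the tool servo_tool, never from a script. Its argument "rows" is a list that holds one entry, the list of rows, each a list of 5 numbers: the shift along the tool's x, y, z in m, then the turn about the tool's z in degrees, then the opening, from -1 (shut) to 1 (fully open), so that 0 is half open. A call has 1 to 12 rows; each row is the pose to reach, as a shift and turn from the pose measured when the call began, along the tool's axes at that moment; what a row does not reach only later rows make up. A row lasts 1/10 s, in which the tool goes at most 50 mm and 8.59 degrees, less where a joint would pass 70% of its speed; a pose out of reach is approached as far as the arm can. A call with a gripper value outside its range is refused whole. The fingers move at their own pace and stop on an object; "squeeze" is the grip in N (left out, the last holds). Time passes only in rows, so rows that repeat a pose let the fingers close. It gives the time, the measured TCP pose, the force and the opening at its end, in the units of the state.
- sensors.get_state(): the state, without advancing time (a new reading comes with each control period).
- imaging.get_image(name): name is "scene" or "side" or "wrist"; returns a dict with "pixels" (384x512x3 uint8, red, green, blue), "mtx" (3x3 intrinsics, pixels), "world_from_camera" (4x4, takes a point from camera to world coordinates); the wrist camera has in their place "T_tool_cam" (4x4, takes a point from camera to tool coordinates, whose origin is the TCP and whose axes are the flange's). Camera axes: x right, y down, z forward; pixel columns grow to the right and rows downward; lengths in m; the calibration is good to about 2 mm. The wrist camera is an equidistant fisheye: a pixel r from the principal point sees the ray r / f radians off the axis. A picture is of the moment at which its call begins: read the wrist's pose just before it. There is no depth.
- bot.close_job(): hands the job in, once; it reports no verdict.
The state is a dict: "time_s": time; "joints": joint angles; "joint_velocities": joint speeds; "tau": joint torques, N m; "position": TCP position; "ee_rot": TCP orientation; "contact_force": force on the tool from outside, world axes, zero at the start; "wrist_torque": the same for the moment, N m; "width": opening from 0.0 (shut) to 1.0 (fully open).
Only numpy, scipy, OpenCV 4.12 (cv2) and the standard library are available. Lean on these libraries where they do the work, as an engineer would, in place of code of your own. Each camera call takes 0.05 s, during which the arm holds its last target. There are 200 camera calls.

### The job

Test how freely the thread carousel runs: push it round by its yellow handle to a calm speed, about one turn in five seconds, let go, and while it coasts on its own ride along with the gripper just above the top of the moving handle, staying right over it without touching the carousel for at least five seconds. Then take hold of the handle between the fingers while it is still turning, bring the carousel to a standstill and finish still holding the handle. The four spools on the carousel must stay standing on it, and leave the other things on the table alone.

Things in the scene. Friction and masses are not known exactly. Their poses are not given: they have to be found in the camera images.
- carousel: thread carousel, a round birch-plywood turntable on a grey foot that is fixed to the table (foot 150 mm across, 20 mm high). Origin: on the table, on the vertical turning axis. The turning plate is 260 mm across, its underside 21 mm and its top 35 mm above the table; a 24 mm steel axle cap in the middle stands 12 mm above the plate.
- rotor (a joint): turning angle of the plate, rad, counter-clockwise from above positive, no stops, counts on over full turns; at 0 the handle lies towards +x of carousel. Low-friction bearing: plate with handle 1 kg, four spools of 60 g, inertia about 0.0092 kg m2, viscous drag 0.00063 N m s/rad, dry drag 0.0003 N m: it coasts with a time constant of about 15 s (mass varies by up to 25 percent).
- handle_top (a point): centre of the flat top of the upright round handle fixed on the plate, 105 mm from the turning axis, going round with it: a 20 mm thick steel stem 30 mm high, above it a bright yellow grip cylinder of 30 mm diameter and 85 mm length. The top is 150 mm above the table and 60 mm above the tops of the spools; z points up.
- spool_red: red thread spool, a cylinder 32 mm across and 55 mm high with white ends, standing loose on the carousel plate about 48 mm from the turning axis, its top 90 mm above the table, 60 g. Origin: centre of its underside; z up along its axis.
- spool_green: green thread spool, a cylinder 32 mm across and 55 mm high with white ends, standing loose on the carousel plate about 48 mm from the turning axis, its top 90 mm above the table, 60 g. Origin: centre of its underside; z up along its axis.
- spool_blue: blue thread spool, a cylinder 32 mm across and 55 mm high with white ends, standing loose on the carousel plate about 48 mm from the turning axis, its top 90 mm above the table, 60 g. Origin: centre of its underside; z up along its axis.
- spool_white: white thread spool, a cylinder 32 mm across and 55 mm high with white ends, standing loose on the carousel plate about 48 mm from the turning axis, its top 90 mm above the table, 60 g. Origin: centre of its underside; z up along its axis.
- pincushion: bystander: red pincushion disc 84 mm across, 48 mm high with its pins, loose on the table; origin at the centre of its underside
- button_tin: bystander: open round yellow tin with buttons, 90 mm across, 40 mm high, loose on the table; origin at the centre of its underside
- cone: bystander: white thread cone 60 mm across at the foot, 118 mm high, loose on the table; origin at the centre of its underside

How it is judged:
By the outcome, as a careful person would: the job done as asked, in the order asked, and still so for the second after the job is handed in, while the arm keeps its last pose, push and grip.
It also fails if it takes over 45 s, if anything falls off the work surface, if the arm or the gripper's body presses on something with over 40 N, if the wrist force passes 120 N, or if a joint passes its speed limit or range.

## Working session

There is one attempt and no reset: what is moved stays moved. The work goes in short steps, Python scripts to look and compute and a tool call to move; the robot and the scene stay as the last step left them, time stands still between calls to the robot, and variables do not carry over. Pictures are saved under pics/ and viewed, about 8 in all and at most 12, crops included, and the job is handed in when it is done.

Besides the shell and the picture viewer there is one more tool, called after "Emit:" in YAML: its name, and indented under it one key for each argument. servo_tool: Moves the arm, as the interface text tells. Its arguments: {"type":"object","properties":{"rows":{"type":"array"},"squeeze":{"type":"number"}},"required":["rows"]}

```bash
ls; mkdir -p pics
python3 - <<'E'
from plant import sensors, imaging
import cv2, numpy as np
s=sensors.get_state(); print(s)
ims=[]
for n in ["scene","side"]:
    im=imaging.get_image(n); np.savez(f'pics/{n}0.npz',**{k:np.array(v) for k,v in im.items()})
    print(n,np.round(im['mtx'],2).tolist(),np.round(im['world_from_camera'],4).tolist())
    cv2.imwrite(f'pics/{n}0.png',cv2.cvtColor(im['pixels'],cv2.COLOR_RGB2BGR)); ims.append(im['pixels'])
cv2.imwrite('pics/both.png',cv2.resize(cv2.cvtColor(np.vstack(ims),cv2.COLOR_RGB2BGR),(400,600)))
E
```

```text
pics
{'time_s': 0.0, 'joints': array([ 1.24908883e+00,  2.64785456e-01,  1.60539334e+00,  6.12231349e-07,
        1.27371638e+00, -3.68914442e-02]), 'joint_velocities': array([-0.00029494, -0.00051724,  0.00093764, -0.00113536,  0.00042251,
       -0.00100808]), 'tau': array([ 6.30586019e-04, -5.15109551e+01, -3.67311537e+01, -3.49696520e-04,
        1.27913133e-02,  1.32278282e-05]), 'position': array([0.18943534, 0.6471391 , 0.24862978]), 'ee_rot': array([-3.13929172e+00, -8.55086843e-05,  2.85677632e+00]), 'contact_force': array([-0.61840045,  0.23722803, -0.51490484]), 'wrist_torque': array([ 0.01064457, -0.02575191, -0.01404811]), 'width': 0.9957480597269877}
scene [[438.72, 0.0, 255.16], [0.0, 438.72, 195.74], [0.0, 0.0, 1.0]] [[0.4487, 0.7072, -0.5464, 1.3517], [0.8935, -0.3439, 0.2887, -0.3808], [0.0162, -0.6178, -0.7862, 1.1811], [0.0, 0.0, 0.0, 1.0]]
side [[363.93, 0.0, 256.25], [0.0, 363.93, 193.81], [0.0, 0.0, 1.0]] [[0.8727, -0.2943, 0.3896, 0.2317], [-0.488, -0.5011, 0.7146, -0.6615], [-0.015, -0.8138, -0.5809, 0.6246], [0.0, 0.0, 0.0, 1.0]]
```

View pics/scene0.png

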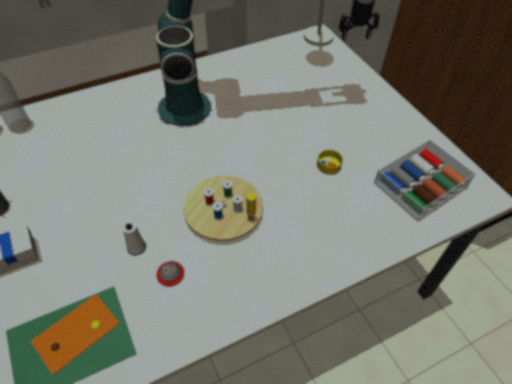

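View pics/side0.png

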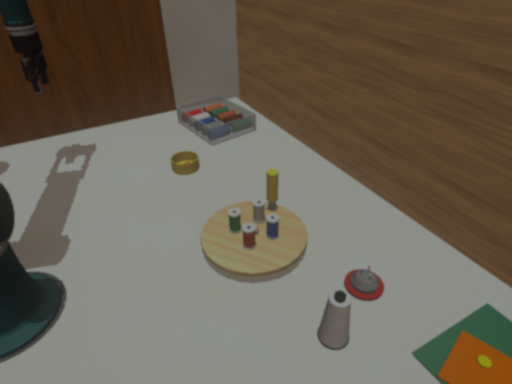

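The scene view shows the carousel at about (223,208) with the handle at (252,205). In the side view the carousel is at (254,240) and the handle top at (272,172). The tin, pincushion and cone stand clear of it.

```bash
cat > h.py <<'E'
import numpy as np, cv2
from scipy.optimize import least_squares
def load(n): return dict(np.load(f'pics/{n}0.npz'))
def ray(im,uv):
    uv=np.atleast_2d(uv).astype(float); K=im['mtx']; T=np.array(im['world_from_camera'])
    d=np.c_[(uv[:,0]-K[0,2])/K[0,0],(uv[:,1]-K[1,2])/K[1,1],np.ones(len(uv))]@T[:3,:3].T
    return T[:3,3],d
def onz(im,uv,z):
    o,d=ray(im,uv); return o+d*((z-o[2])/d[:,2])[:,None]
def proj(im,p):
    T=np.linalg.inv(im['world_from_camera']); c=T[:3,:3]@p+T[:3,3]; q=im['mtx']@c; return q[:2]/q[2]
def yellow(im,roi):
    hsv=cv2.cvtColor(im['pixels'],cv2.COLOR_RGB2HSV)
    m=cv2.inRange(hsv,(20,165,60),(34,255,255)); k=np.zeros_like(m); x0,y0,x1,y1=roi; k[y0:y1,x0:x1]=m[y0:y1,x0:x1]; return k
E
python3 - <<'E'
from h import *
rois={'scene':(175,170,275,245),'side':(190,160,320,285)}
seeds={'scene':(223,225),'side':(230,255)}
for n in rois:
    im=load(n); hsv=cv2.cvtColor(im['pixels'],cv2.COLOR_RGB2HSV); s=seeds[n]; x0,y0,x1,y1=rois[n]
    print(n,'plate hsv',hsv[s[1],s[0]],'table',hsv[y0+3,x0+3])
    hp={'scene':(252,205),'side':(272,188)}[n]; print('handle hsv',hsv[hp[1]-10:hp[1]+16:3,hp[0]].tolist())
    m=cv2.inRange(hsv,(10,60,60),(34,255,255)); k=np.zeros_like(m);k[y0:y1,x0:x1]=m[y0:y1,x0:x1]
    c=max(cv2.findContours(k,cv2.RETR_EXTERNAL,cv2.CHAIN_APPROX_NONE)[0],key=cv2.contourArea)[:,0]
    w=onz(im,c,0.035)[:,:2]
    f=lambda p:np.hypot(w[:,0]-p[0],w[:,1]-p[1])-p[2]
    r=least_squares(f,[*w.mean(0),.13],loss='soft_l1',f_scale=.003); print('circle',r.x,np.median(abs(r.fun)))
    r2=least_squares(lambda p:f([*p,.13]),r.x[:2],loss='soft_l1',f_scale=.003); print(r2.x)
    y=yellow(im,rois[n]); nn,lab,st,ce=cv2.connectedComponentsWithStats(y); i=1+np.argmax(st[1:,4]); print('yellow',st[i],ce[i])
    v,u=np.where(lab==i)
    for row in sorted(set(v))[:8]: print(row,u[v==row].min(),u[v==row].max())
    g=hsv[:,:,:]
    z=im['pixels'][(160 if n=='side' else 180):(290 if n=='side' else 250),190:320] if n=='side' else im['pixels'][170:250,175:275]
    cv2.imwrite(f'pics/c_{n}.png',cv2.cvtColor(cv2.resize(z,None,fx=4,fy=4,interpolation=cv2.INTER_NEAREST),cv2.COLOR_RGB2BGR))
a=cv2.imread('pics/c_scene.png');b=cv2.imread('pics/c_side.png');h=max(a.shape[0],b.shape[0])
o=np.zeros((h,a.shape[1]+b.shape[1],3),np.uint8);o[:a.shape[0],:a.shape[1]]=a;o[:b.shape[0],a.shape[1]:]=b
cv2.imwrite('pics/crop.png',cv2.resize(o,(800,int(h*800/o.shape[1]))))
E
```

```text
scene plate hsv [ 23 108 156] table [ 73  14 168]
handle hsv [[32, 210, 164], [32, 203, 161], [25, 228, 96], [24, 217, 88], [24, 234, 84], [23, 205, 87], [24, 205, 87], [24, 141, 67], [17, 59, 69]]
circle [ 0.55030067 -0.0741024   0.12808294] 0.0015705072797760483
[ 0.5502     -0.07388399]
yellow [247 194   9  22 155] [250.79354839 203.90322581]
194 248 253
195 248 254
196 247 254
197 247 254
198 247 255
199 247 254
200 247 254
201 247 254
side plate hsv [ 27  78 140] table [ 23 134  93]
handle hsv [[22, 138, 100], [22, 136, 101], [22, 140, 100], [22, 142, 99], [22, 139, 99], [22, 143, 100], [22, 143, 98], [22, 146, 98], [21, 90, 85]]
circle [ 0.53740649 -0.07887878  0.12898406] 0.004246557104816737
[ 0.53733177 -0.07853356]
yellow [269 171   7   4  20] [271.75 172.2 ]
171 269 274
172 269 275
173 270 273
174 271 273
```

View pics/crop.png

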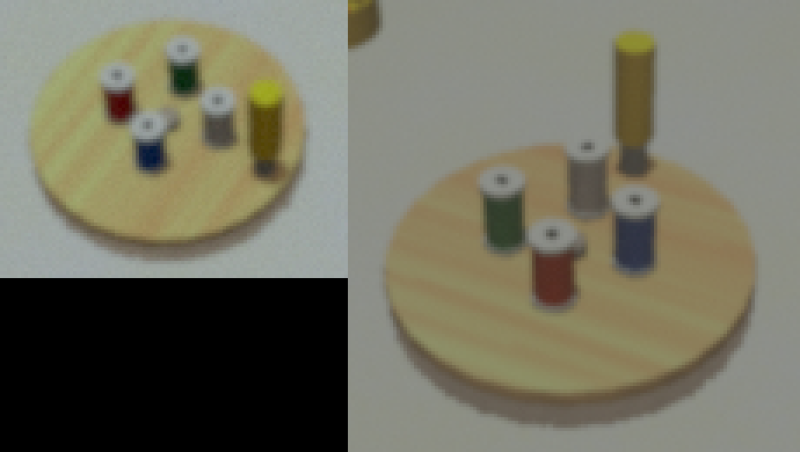

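The crop shows the yellow top disc clearly in both views, with the four spools standing around the cap. I'll triangulate the top next.

Run:
```python
from h import *
R={}
for n,roi in {'scene':(240,185,265,215),'side':(262,165,282,185)}.items():
    im=load(n); hsv=cv2.cvtColor(im['pixels'],cv2.COLOR_RGB2HSV); x0,y0,x1,y1=roi
    m=cv2.inRange(hsv,(28,150,110),(36,255,255))[y0:y1,x0:x1]; v,u=np.where(m>0); uv=np.array([u.mean()+x0,v.mean()+y0]); 
    print(n,uv,len(u),np.ptp(u)+1,np.ptp(v)+1,'on z=.15',onz(im,uv,.15)); R[n]=ray(im,uv)
(o1,d1),(o2,d2)=R['scene'],R['side']; d1=d1[0];d2=d2[0]
t=np.linalg.lstsq(np.c_[d1,-d2],o2-o1,rcond=None)[0]; print(o1+d1*t[0],o2+d2*t[1])
# spool tops (white) and cap via side/scene: bystanders coarse
for n,uv,z in [('scene',(329,162),.02),('scene',(170,273),.02),('scene',(136,247),.0),('side',(185,165),.02),('side',(364,288),.01),('side',(335,335),.02)]: print(n,uv,onz(load(n),uv,z)[0,:2])
im=load('side'); hsv=cv2.cvtColor(im['pixels'],cv2.COLOR_RGB2HSV)
for u in range(195,315,12): print(u,hsv[200:285:6,u,1].tolist())
```

```text
scene [251.03389831 196.55932203] 59 9 8 on z=.15 [[ 0.63248158 -0.01469612  0.15      ]]
side [272.08333333 172.05555556] 36 9 5 on z=.15 [[ 0.62825496 -0.01725484  0.15      ]]
[ 0.63055725 -0.01371655  0.14724127] [ 0.63049304 -0.01361835  0.14732093]
scene (329, 162) [0.5230108  0.35359863]
scene (170, 273) [ 0.6936972 -0.3101531]
scene (136, 247) [ 0.54995513 -0.37288018]
side (185, 165) [0.51676313 0.33911139]
side (364, 288) [ 0.67331315 -0.32141502]
side (335, 335) [ 0.54371448 -0.38292993]
195 [16, 14, 14, 14, 12, 11, 11, 11, 12, 18, 12, 16, 14, 20, 18]
207 [12, 14, 16, 18, 89, 90, 80, 89, 80, 80, 46, 18, 12, 16, 18]
219 [18, 18, 90, 81, 93, 87, 92, 81, 82, 87, 72, 94, 44, 21, 18]
231 [14, 81, 11, 64, 71, 42, 89, 86, 92, 82, 84, 73, 88, 37, 23]
243 [13, 90, 94, 98, 43, 19, 114, 107, 71, 95, 85, 77, 89, 46, 14]
255 [11, 23, 44, 42, 78, 33, 101, 100, 90, 80, 89, 89, 84, 47, 16]
267 [47, 92, 91, 11, 15, 4, 5, 89, 91, 87, 87, 85, 99, 47, 16]
279 [9, 78, 99, 48, 91, 93, 86, 90, 82, 93, 80, 92, 58, 20, 14]
291 [11, 12, 81, 92, 89, 99, 93, 89, 89, 84, 94, 52, 17, 18, 16]
303 [9, 11, 16, 14, 69, 91, 97, 93, 90, 44, 13, 9, 12, 11, 20]
```

The handle top is at about (0.630,-0.016). Its distance from the axis at about (0.545,-0.075) is 104 mm, against 105 mm given, so that fits. Moving over it now.

Emit:
servo_tool:
  rows:
    - [[-0.04,-0.034,0,8.5,1],[-0.08,-0.067,0,17,1],[-0.12,-0.1,0,25.5,1],[-0.16,-0.134,0,34,1],[-0.2,-0.168,0,42.5,1],[-0.24,-0.2,0,51,1],[-0.28,-0.234,0,59.5,1],[-0.32,-0.268,0,68,1],[-0.36,-0.3,0,76.5,1],[-0.4,-0.334,0,85,1],[-0.44,-0.368,0,93.5,1],[-0.48,-0.4,0,102,1]]

```text
time_s: 1.3
position: [0.5238, 0.1473, 0.2492]
ee_rot: [-3.142, 0.002, 1.07]
contact_force: [0.1, 1.0, 0.2]
width: 1.001
```

```bash
cat > rows.py <<'E'
import numpy as np
from plant import sensors
def rows(targets,s=None):
    """targets: (x,y,z,yaw,open) absolute -> tool rows"""
    s=s or sensors.get_state(); p=np.array(s['position']); yw=s['ee_rot'][2]; out=[]
    for x,y,z,yaw,o in targets:
        d=np.array([x,y,z])-p; c,sn=np.cos(yw),np.sin(yw)
        dy=(yaw-yw+np.pi)%(2*np.pi)-np.pi
        out.append([round(float(v),4) for v in (d[0]*c+d[1]*sn, d[0]*sn-d[1]*c, -d[2])]+[round(float(-np.degrees(dy)),1),o])
    return out
E
python3 -c "
from rows import *
for r in rows([(.63,-.016,.25,.61,1)]): print(r)"
```

```text
[-0.0923, 0.1715, -0.0008, 26.4, 1]
```

Emit:
servo_tool:
  rows:
    - [[-0.023,0.043,0,6.6,1],[-0.046,0.086,0,13.2,1],[-0.069,0.129,0,19.8,1],[-0.092,0.1715,-0.001,26.4,1],[-0.092,0.1715,-0.001,26.4,1]]

```text
time_s: 1.8
position: [0.6324, -0.021, 0.2496]
ee_rot: [3.138, 0.003, 0.602]
contact_force: [-0.1, 0.7, -0.5]
width: 0.999
```

Run:
```python
from plant import sensors, imaging
import cv2,numpy as np
s=sensors.get_state(); im=imaging.get_image('wrist')
print(s['time_s'],s['position'],s['ee_rot'],s['joints']); print(np.round(im['mtx'],2).tolist(),np.round(im['T_tool_cam'],4).tolist())
np.savez('pics/wrist0.npz',pos=s['position'],rot=s['ee_rot'],**{k:np.array(v) for k,v in im.items()})
cv2.imwrite('pics/wrist0.png',cv2.cvtColor(im['pixels'],cv2.COLOR_RGB2BGR))
```

```text
1.8 [ 0.63240512 -0.02097776  0.24964836] [3.13845523e+00 2.65402756e-03 6.02456887e-01] [-0.07038392  0.18529508  1.69983349 -0.00431911  1.25658714  0.8992865 ]
[[297.32, 0.0, 251.72], [0.0, 297.32, 193.29], [0.0, 0.0, 1.0]] [[-0.0007, -0.9524, -0.305, 0.0799], [1.0, -0.001, 0.0008, -0.0002], [-0.0011, -0.305, 0.9524, -0.1244], [0.0, 0.0, 0.0, 1.0]]
```

View pics/wrist0.png

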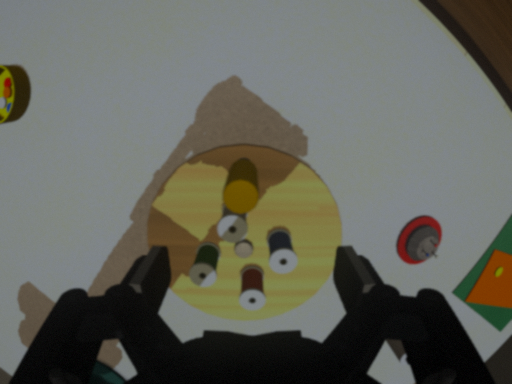

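The wrist view shows the handle top at about (241,195), the axle cap near (245,248) and the full plate rim, all unobstructed.

```bash
cat >> h.py <<'E'
from scipy.spatial.transform import Rotation as Ro
def wray(im,uv):
    uv=np.atleast_2d(uv).astype(float); K=im['mtx']; T=np.array(im['T_tool_cam'])
    a=(uv-K[:2,2])/K[0,0]; th=np.hypot(*a.T); k=np.sinc(th/np.pi); 
    d=np.c_[a*k[:,None],np.cos(th)]
    W=np.eye(4); W[:3,:3]=Ro.from_euler('xyz',im['rot']).as_matrix(); W[:3,3]=im['pos']; W=W@T
    return W[:3,3], d@W[:3,:3].T
def wonz(im,uv,z):
    o,d=wray(im,uv); return o+d*((z-o[2])/d[:,2])[:,None]
def handletop_w(im,roi=None):
    hsv=cv2.cvtColor(im['pixels'],cv2.COLOR_RGB2HSV)
    return hsv
E
python3 - <<'E'
from h import *
im=load('wrist'); hsv=cv2.cvtColor(im['pixels'],cv2.COLOR_RGB2HSV)
print(hsv[165:215:4,241].tolist()); print(hsv[195,215:270:5].tolist()); print(hsv[300,250],hsv[330,250],hsv[230,310],hsv[100,150],hsv[160,270])
m=cv2.inRange(hsv,(15,60,60),(34,255,255)); k=np.zeros_like(m);k[140:325,140:350]=m[140:325,140:350]
c=max(cv2.findContours(k,cv2.RETR_EXTERNAL,cv2.CHAIN_APPROX_NONE)[0],key=cv2.contourArea)[:,0]
w=wonz(im,c,.035)[:,:2]
r=least_squares(lambda p:np.hypot(w[:,0]-p[0],w[:,1]-p[1])-p[2],[.545,-.075,.13],loss='soft_l1',f_scale=.002); print('plate',r.x,np.median(abs(r.fun)))
m=cv2.inRange(hsv,(15,200,130),(34,255,255)); nn,lab,st,ce=cv2.connectedComponentsWithStats(m)
for i in range(1,nn):
    if st[i,4]>100: print(st[i],ce[i])
print('handle',wonz(im,(241,195),.15),'cap',wonz(im,(245,246),.047))
E
```

```text
[[23, 227, 55], [22, 215, 58], [22, 211, 58], [22, 238, 59], [23, 255, 105], [23, 255, 111], [23, 255, 108], [23, 255, 107], [23, 255, 106], [23, 255, 107], [23, 255, 104], [23, 255, 105], [22, 198, 81]]
[[29, 117, 129], [30, 122, 127], [23, 255, 104], [22, 255, 107], [23, 255, 108], [23, 255, 107], [23, 255, 107], [23, 255, 107], [23, 255, 105], [18, 160, 94], [29, 119, 126]]
[50 30 51] [ 66  10 130] [ 28 123 129] [ 97  17 135] [ 18 152  92]
plate [ 0.54767875 -0.06177089  0.13242919] 0.0029060059465313703
handle [[ 0.6331535  -0.01056086  0.15      ]] cap [[ 0.55064819 -0.06796008  0.047     ]]
```

```bash
python3 -c "
from rows import *
for r in rows([(.633,-.012,.2,.609,1),(.633,-.012,.125,.609,1),(.633,-.012,.125,.609,-1)]): print(r)"
```

```text
[0.0054, -0.0041, 0.0494, -0.2, 1]
[0.0054, -0.0041, 0.1244, -0.2, 1]
[0.0054, -0.0041, 0.1244, -0.2, -1]
```

Emit:
servo_tool:
  rows:
    - [[0.005,-0.004,0.03,0,1],[0.005,-0.004,0.07,0,1],[0.005,-0.004,0.105,0,1],[0.005,-0.004,0.124,0,1],[0.005,-0.004,0.124,0,1],[0.005,-0.004,0.124,0,-1],[0.005,-0.004,0.124,0,-1],[0.005,-0.004,0.124,0,-1],[0.005,-0.004,0.124,0,-1],[0.005,-0.004,0.124,0,-1]]
  squeeze: 20

```text
time_s: 2.85
position: [0.6336, -0.0126, 0.1274]
ee_rot: [3.139, 0.0, 0.605]
contact_force: [0.0, -0.1, 5.4]
width: 0.345
```

Run:
```python
from plant import sensors, imaging
import cv2,numpy as np
s=sensors.get_state(); ims=[]
for n in ['wrist','side','scene']:
    im=imaging.get_image(n); np.savez(f'pics/{n}g0.npz',pos=s['position'],rot=s['ee_rot'],**{k:np.array(v) for k,v in im.items()}); ims.append(im['pixels'])
print(s['time_s'],s['position'],s['ee_rot'],s['contact_force'],s['width'])
a=ims[0]; b=cv2.resize(ims[1][130:300,170:370],None,fx=2,fy=2)
o=np.zeros((384,920,3),np.uint8);o[:,:512]=a;o[:340,512:912]=b
cv2.imwrite('pics/grip.png',cv2.cvtColor(cv2.resize(o,(800,334)),cv2.COLOR_RGB2BGR))
```

```text
2.85 [ 0.6336445  -0.01257171  0.12740101] [3.13946136e+00 4.79815578e-04 6.05474357e-01] [ 1.98839804e-03 -5.82276074e-02  5.38864117e+00] 0.3447542809653554
```

View pics/grip.png

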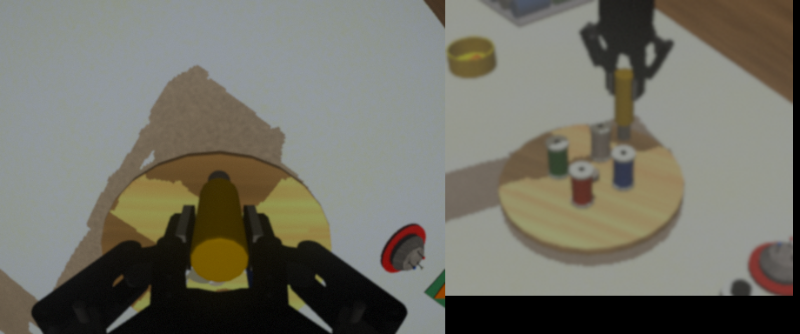

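The grip is good: the opening corresponds to 29 mm on a 30 mm handle, with the handle centred between the pads. Next is the push along the arc.

```bash
cat > plan.py <<'E'
import numpy as np, sys
from rows import rows
C=np.array([.5473,-.0725]); R=.105; P0=.605; T0=3.0; W=1.28; A=.64
def push(t):
    t=max(t-T0,0); ta=W/A
    return P0+(.5*A*t*t if t<ta else .5*A*ta*ta+W*(t-ta))
def tgt(phi,z,yaw,o,r=R,c=C): return (c[0]+r*np.cos(phi),c[1]+r*np.sin(phi),z,yaw,o)
def show(T):
    for a in rows(T): print(a,',',sep='')
E
python3 - <<'E'
from h import *
im=load('wristg'); print('handle top now',wonz(im,(252,299),.15),wonz(im,(252,290),.15))
from plan import *
from plant import sensors
t=sensors.get_state()['time_s']; print(t)
show([tgt(push(t+.1*k),.127,push(t+.1*k),-1) for k in range(1,13)])
E
```

```text
handle top now [[ 0.63367771 -0.01250306  0.15      ]] [[ 0.63767866 -0.0097348   0.15      ]]
3.0
[-0.0001, -0.0002, 0.0004, -0.2, -1],
[-0.0001, -0.0012, 0.0004, -0.7, -1],
[-0.0001, -0.0029, 0.0004, -1.6, -1],
[-0.0002, -0.0052, 0.0004, -2.9, -1],
[-0.0004, -0.0082, 0.0004, -4.6, -1],
[-0.0008, -0.0119, 0.0004, -6.6, -1],
[-0.0014, -0.0162, 0.0004, -9.0, -1],
[-0.0023, -0.0212, 0.0004, -11.7, -1],
[-0.0036, -0.0268, 0.0004, -14.8, -1],
[-0.0054, -0.0329, 0.0004, -18.3, -1],
[-0.0079, -0.0395, 0.0004, -22.2, -1],
[-0.011, -0.0465, 0.0004, -26.4, -1],
```

Emit:
servo_tool:
  rows:
    - [[0,0,0,-0.2,-1],[0,-0.001,0,-0.7,-1],[0,-0.003,0,-1.6,-1],[0,-0.005,0,-2.9,-1],[0,-0.008,0,-4.6,-1],[-0.001,-0.012,0,-6.6,-1],[-0.001,-0.016,0,-9,-1],[-0.002,-0.021,0,-11.7,-1],[-0.004,-0.027,0,-14.8,-1],[-0.005,-0.033,0,-18.3,-1],[-0.008,-0.0395,0,-22.2,-1],[-0.011,-0.0465,0,-26.4,-1]]

```text
time_s: 4.2
position: [0.5984, 0.0214, 0.1274]
ee_rot: [3.14, -0.002, 1.069]
contact_force: [-0.3, 6.8, 1.5]
width: 0.345
```

Run:
```python
from plan import *
from plant import sensors
s=sensors.get_state(); t=s['time_s']; p=s['position'][:2]-C; print(t,s['position'],np.hypot(*p),np.arctan2(p[1],p[0]),s['ee_rot'][2],push(t),s['contact_force'],s['width'])
show([tgt(push(t+.1*k),.127,push(t+.1*k),-1) for k in range(1,13)])
```

```text
4.2 [0.59838693 0.02136034 0.12743439] 0.10686271123976528 1.072350122825314 1.0694240604934775 1.0658 [-0.33132489  6.80025807  1.54939278] 0.34483498782498684
[-0.0022, -0.0077, 0.0004, -4.4, -1],
[-0.0033, -0.0167, 0.0004, -9.3, -1],
[-0.0053, -0.0262, 0.0004, -14.6, -1],
[-0.0084, -0.0362, 0.0004, -20.3, -1],
[-0.0128, -0.0463, 0.0004, -26.4, -1],
[-0.0186, -0.0566, 0.0004, -32.8, -1],
[-0.0259, -0.0666, 0.0004, -39.6, -1],
[-0.0349, -0.0761, 0.0004, -46.7, -1],
[-0.0452, -0.0847, 0.0004, -54.1, -1],
[-0.0566, -0.0919, 0.0004, -61.4, -1],
[-0.0688, -0.0975, 0.0004, -68.7, -1],
[-0.0816, -0.1016, 0.0004, -76.1, -1],
```

```bash
sed -i 's/C=np.array(\[.5473,-.0725\])/C=np.array([.547,-.0710])/' plan.py
python3 - <<'E'
from plan import *
from plant import sensors
s=sensors.get_state(); t=s['time_s']
show([tgt(push(t+.1*k),.127,push(t+.1*k),-1) for k in range(1,13)])
E
```

```text
[-0.001, -0.0087, 0.0004, -4.4, -1],
[-0.0021, -0.0177, 0.0004, -9.3, -1],
[-0.0041, -0.0272, 0.0004, -14.6, -1],
[-0.0072, -0.0371, 0.0004, -20.3, -1],
[-0.0116, -0.0473, 0.0004, -26.4, -1],
[-0.0174, -0.0575, 0.0004, -32.8, -1],
[-0.0248, -0.0676, 0.0004, -39.6, -1],
[-0.0337, -0.0771, 0.0004, -46.7, -1],
[-0.0441, -0.0857, 0.0004, -54.1, -1],
[-0.0554, -0.0929, 0.0004, -61.4, -1],
[-0.0676, -0.0985, 0.0004, -68.7, -1],
[-0.0804, -0.1026, 0.0004, -76.1, -1],
```

Emit:
servo_tool:
  rows:
    - [[-0.001,-0.0085,0,-4.4,-1],[-0.002,-0.0175,0,-9.3,-1],[-0.004,-0.027,0,-14.6,-1],[-0.007,-0.037,0,-20.3,-1],[-0.0115,-0.047,0,-26.4,-1],[-0.0175,-0.0575,0,-32.8,-1],[-0.025,-0.0675,0,-39.6,-1],[-0.0335,-0.077,0,-46.7,-1],[-0.044,-0.0855,0,-54.1,-1],[-0.0555,-0.093,0,-61.4,-1],[-0.0675,-0.0985,0,-68.7,-1],[-0.0805,-0.1025,0,-76.1,-1]]

```text
time_s: 5.4
position: [0.4659, 0.0036, 0.1273]
ee_rot: [3.14, -0.009, 2.404]
contact_force: [-12.2, 13.9, 13.6]
width: 0.344
```

Run:
```python
from plan import *
from plant import sensors
s=sensors.get_state(); t=s['time_s']; p=s['position'][:2]-C; print(t,s['position'],np.hypot(*p),np.arctan2(p[1],p[0]),s['ee_rot'][2],push(t),s['contact_force'],s['width'])
Z=[.127]*4+[.135,.15,.168,.18,.18,.18,.18,.18]
show([tgt(push(t+.1*k),Z[k-1],push(t+.1*k),1) for k in range(1,13)])
```

```text
5.4 [0.4658866  0.00357594 0.1272638 ] 0.11018600405733074 2.398160256963589 2.404386099847313 2.3970000000000002 [-12.23283742  13.91048488  13.64275189] 0.3437553008465907
[-0.0059, -0.0133, 0.0003, -6.9, 1],
[-0.0084, -0.0265, 0.0003, -14.2, 1],
[-0.0125, -0.0393, 0.0003, -21.6, 1],
[-0.0183, -0.0515, 0.0003, -28.9, 1],
[-0.0255, -0.0628, -0.0077, -36.2, 1],
[-0.0341, -0.0731, -0.0227, -43.6, 1],
[-0.044, -0.0822, -0.0407, -50.9, 1],
[-0.0549, -0.09, -0.0527, -58.2, 1],
[-0.0668, -0.0963, -0.0527, -65.6, 1],
[-0.0793, -0.1011, -0.0527, -72.9, 1],
[-0.0924, -0.1042, -0.0527, -80.2, 1],
[-0.1058, -0.1056, -0.0527, -87.6, 1],
```

```bash
sed -i 's/^C=.*; R=.105/C=np.array([.5435,-.071]); R=.106/' plan.py
cat >> plan.py <<'E'
def coast(t,t0,p0,w0,I=.0092):
    """angle after free coasting from (t0,p0,w0); closed form with viscous+dry drag"""
    b,d=.00063,.0003; k=b/I; wi=d/b; u=max(t-t0,0.)
    return p0+(w0+wi)/k*(1-np.exp(-k*u))-wi*u
E
python3 - <<'E'
from plan import *
from plant import sensors
s=sensors.get_state(); t=s['time_s']
Z=[.127]*4+[.135,.15,.168,.18,.18,.18,.18,.18]
ph=lambda u: coast(u,5.4,2.376,1.27)
show([tgt(ph(t+.1*k),Z[k-1],ph(t+.1*k)+.02,1) for k in range(1,13)])
E
```

```text
[-0.0021, -0.0134, 0.0003, -6.8, 1],
[-0.0042, -0.0265, 0.0003, -13.9, 1],
[-0.0079, -0.0391, 0.0003, -21.0, 1],
[-0.0131, -0.0511, 0.0003, -28.1, 1],
[-0.0196, -0.0622, -0.0077, -35.1, 1],
[-0.0274, -0.0723, -0.0227, -42.0, 1],
[-0.0362, -0.0814, -0.0407, -48.8, 1],
[-0.0459, -0.0893, -0.0527, -55.6, 1],
[-0.0564, -0.0959, -0.0527, -62.3, 1],
[-0.0675, -0.1012, -0.0527, -68.9, 1],
[-0.079, -0.1051, -0.0527, -75.5, 1],
[-0.0908, -0.1077, -0.0527, -82.0, 1],
```

Emit:
servo_tool:
  rows:
    - [[-0.002,-0.0135,0,-6.8,1],[-0.004,-0.0265,0,-13.9,1],[-0.008,-0.039,0,-21,1],[-0.013,-0.051,0,-28,1],[-0.0195,-0.062,-0.0075,-35,1],[-0.0275,-0.0725,-0.0225,-42,1],[-0.036,-0.0815,-0.0405,-48,1],[-0.046,-0.0895,-0.0525,-52,1],[-0.0565,-0.096,-0.0525,-52,1],[-0.0675,-0.101,-0.0525,-52,1],[-0.079,-0.105,-0.0525,-52,1],[-0.091,-0.1075,-0.0525,-52,1]]

```text
time_s: 6.6
position: [0.4611, -0.1382, 0.1776]
ee_rot: [3.132, -0.006, -2.972]
contact_force: [0.1, -0.3, -0.2]
width: 1.0
```

```bash
cat > look.py <<'E'
from h import *; from plan import *
from plant import sensors, imaging
def grab(n,tag):
    s=sensors.get_state(); im=imaging.get_image(n); im=dict(im,pos=s['position'],rot=s['ee_rot'],t=s['time_s'])
    np.savez(f'pics/{n}{tag}.npz',**{k:np.array(v) for k,v in im.items()}); return im
def report():
    s=sensors.get_state(); p=s['position'][:2]-C
    print('t',s['time_s'],s['position'].round(4),'r',np.hypot(*p).round(4),'ang',np.arctan2(p[1],p[0])%(2*np.pi),'yaw',s['ee_rot'][2]%(2*np.pi),s['contact_force'].round(1),s['width'])
E
python3 - <<'E'
from look import *
report(); ims=[grab(n,'r0') for n in ['wrist','side','scene']]
o=np.hstack([ims[0]['pixels'],cv2.resize(ims[1]['pixels'][110:302,150:406],(512,384))])
cv2.imwrite('pics/r0.png',cv2.cvtColor(cv2.resize(o,(800,300)),cv2.COLOR_RGB2BGR)); report(); print(coast(5.4+1.2,5.4,2.376,1.27))
E
```

```text
t 6.6 [ 0.4611 -0.1382  0.1776] r 0.1063 ang 3.825716915533803 yaw 3.311385605531826 [ 0.1 -0.3 -0.2] 1.0001862787039284
t 6.75 [ 0.4615 -0.138   0.1781] r 0.1059 ang 3.8266206570314676 yaw 3.310853703160995 [-1.   0.4 -0.4] 1.0016599445635586
3.8162158045917405
```

View pics/r0.png

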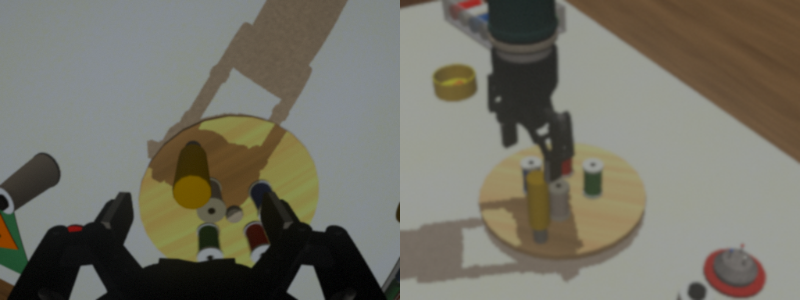

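The wrist view shows the handle top at about (246,243) full scale, between the open fingers and clear of them, and all spools are standing. I'll automate finding the handle top and continue the ride.

```bash
cat >> look.py <<'E'
def handle(im):
    hsv=cv2.cvtColor(im['pixels'],cv2.COLOR_RGB2HSV)
    g=np.array(wonz(im,(0,0),.15))*0
    m=cv2.inRange(hsv,(19,235,85),(34,255,255)); m=cv2.morphologyEx(m,cv2.MORPH_OPEN,np.ones((5,5)))
    nn,lab,st,ce=cv2.connectedComponentsWithStats(m); L=[]
    for i in range(1,nn):
        if st[i,4]<150: continue
        v,u=np.where(lab==i); (cx,cy),(a,b),_=cv2.fitEllipse(np.c_[u,v][cv2.convexHull(np.c_[u,v].astype(np.int32),returnPoints=False)[:,0]].astype(np.float32))
        P=wonz(im,(cx,cy),.15)[0]; d=P[:2]-C; L.append((abs(np.hypot(*d)-.105),P,st[i],(round(a),round(b)),(cx,cy)))
    L.sort(key=lambda q:q[0])
    for q in L[:2]:
        d=q[1][:2]-C; print('  handle',q[1].round(4),'r',np.hypot(*d).round(4),'ang',(np.arctan2(d[1],d[0])%(2*np.pi)).round(4),q[2],q[3],np.round(q[4]))
    return L[0][1]
def ride(T,t0,p0,w0,z,yaws,o=1,r=R,n=12,I=.0092):
    show([tgt(coast(T+.1*k,t0,p0,w0,I),z,yaws[min(k-1,len(yaws)-1)],o,r) for k in range(1,n+1)])
E
python3 - <<'E'
from look import *
im=dict(np.load('pics/wristr0.npz')); handle(im)
t=sensors.get_state()['time_s']
ride(t,5.4,2.376,1.27,.18,3.311-np.radians(4)*np.arange(1,13))
E
```

```text
handle [ 0.4648 -0.1402  0.15  ] r 0.1048 ang 3.863 [ 222  225   48   41 1555] (41, 48) [245. 245.]
[-0.0171, -0.0227, -0.0019, 4.0, 1],
[-0.0258, -0.0305, -0.0019, 8.0, 1],
[-0.0352, -0.0372, -0.0019, 12.0, 1],
[-0.0451, -0.0428, -0.0019, 16.0, 1],
[-0.0555, -0.0473, -0.0019, 20.0, 1],
[-0.0662, -0.0506, -0.0019, 24.0, 1],
[-0.0771, -0.0527, -0.0019, 28.0, 1],
[-0.088, -0.0537, -0.0019, 32.0, 1],
[-0.0989, -0.0536, -0.0019, 36.0, 1],
[-0.1096, -0.0523, -0.0019, 40.0, 1],
[-0.12, -0.05, -0.0019, 44.0, 1],
[-0.13, -0.0468, -0.0019, 48.0, 1],
```

Run:
```python
from look import *
t=sensors.get_state()['time_s']
ride(t,5.4,2.41,1.275,.18,3.311-np.radians(4)*np.arange(1,13),r=.105)
```

```text
[-0.0209, -0.025, -0.0019, 4.0, 1],
[-0.0299, -0.0323, -0.0019, 8.0, 1],
[-0.0395, -0.0386, -0.0019, 12.0, 1],
[-0.0496, -0.0438, -0.0019, 16.0, 1],
[-0.0601, -0.0478, -0.0019, 20.0, 1],
[-0.0709, -0.0506, -0.0019, 24.0, 1],
[-0.0818, -0.0523, -0.0019, 28.0, 1],
[-0.0927, -0.0528, -0.0019, 32.0, 1],
[-0.1035, -0.0522, -0.0019, 36.0, 1],
[-0.1141, -0.0505, -0.0019, 40.0, 1],
[-0.1243, -0.0477, -0.0019, 44.0, 1],
[-0.1341, -0.044, -0.0019, 48.0, 1],
```

Emit:
servo_tool:
  rows:
    - [[-0.021,-0.025,-0.001,4,1],[-0.03,-0.0325,-0.002,8,1],[-0.0395,-0.0385,-0.002,12,1],[-0.0495,-0.044,-0.002,16,1],[-0.06,-0.048,-0.002,20,1],[-0.071,-0.0505,-0.002,24,1],[-0.082,-0.0525,-0.002,28,1],[-0.0925,-0.053,-0.002,32,1],[-0.1035,-0.052,-0.002,36,1],[-0.114,-0.0505,-0.002,40,1],[-0.1245,-0.0475,-0.002,44,1],[-0.134,-0.044,-0.002,48,1]]

```text
time_s: 7.95
position: [0.6012, -0.158, 0.1784]
ee_rot: [3.14, -0.011, 2.47]
contact_force: [0.1, -0.3, 0.1]
width: 1.0
```

Run:
```python
from look import *
report(); im=grab('wrist','r1'); print(coast(im['t'],5.4,2.41,1.275)); handle(im)
t=sensors.get_state()['time_s']; y=im['rot'][2]
ride(t,5.4,2.41,1.275,.18,y-np.radians(4)*np.arange(1,13),r=.105)
```

```text
t 7.95 [ 0.6012 -0.158   0.1784] r 0.1044 ang 5.29761831838114 yaw 2.470429249602639 [ 0.1 -0.3  0.1] 0.9997692221980405
5.293101813759387
  handle [ 0.5995 -0.1496  0.15  ] r 0.0965 ang 5.3317 [242 223  32  18 377] (17, 34) [259. 231.]
[-0.0037, 0.0131, -0.0015, 3.9, 1],
[-0.0049, 0.0232, -0.0015, 7.9, 1],
[-0.0051, 0.0334, -0.0015, 11.9, 1],
[-0.0044, 0.0433, -0.0015, 15.9, 1],
[-0.0027, 0.0531, -0.0015, 19.9, 1],
[-0.0002, 0.0626, -0.0015, 23.9, 1],
[0.0032, 0.0717, -0.0015, 27.9, 1],
[0.0073, 0.0804, -0.0015, 31.9, 1],
[0.0122, 0.0886, -0.0015, 35.9, 1],
[0.0177, 0.0962, -0.0015, 39.9, 1],
[0.0239, 0.1032, -0.0015, 43.9, 1],
[0.0305, 0.1096, -0.0015, 47.9, 1],
```

Run:
```python
from look import *
im=dict(np.load('pics/wristr1.npz')); hsv=cv2.cvtColor(im['pixels'],cv2.COLOR_RGB2HSV)
print(hsv[190:262:4,259].tolist()); print(hsv[231,225:295:5].tolist())
cv2.imwrite('pics/r1c.png',cv2.cvtColor(cv2.resize(im['pixels'][130:330,140:380],None,fx=2.5,fy=2.5),cv2.COLOR_RGB2BGR))
```

```text
[[21, 182, 59], [23, 209, 55], [22, 219, 56], [22, 192, 57], [22, 206, 57], [22, 196, 56], [22, 209, 56], [21, 196, 56], [22, 229, 88], [23, 248, 114], [23, 246, 113], [23, 248, 112], [23, 253, 111], [22, 235, 112], [22, 230, 111], [22, 228, 112], [23, 227, 109], [22, 227, 108]]
[[99, 13, 140], [90, 8, 123], [22, 214, 87], [23, 248, 110], [23, 248, 110], [22, 235, 114], [23, 255, 111], [23, 248, 113], [23, 250, 112], [23, 248, 111], [22, 215, 83], [66, 10, 130], [90, 9, 136], [78, 9, 137]]
```

View pics/r1c.png

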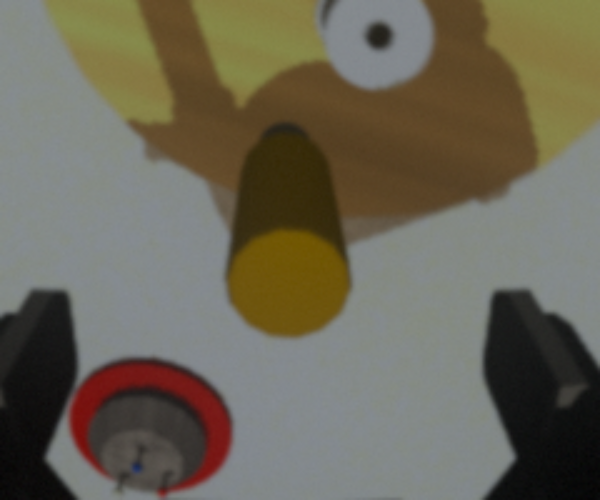

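The handle top is at (255,243), between the open fingers and centred. My saturation threshold was too tight, so I'm lowering it.

```bash
sed -i 's/(19,235,85)/(19,195,85)/' look.py
python3 - <<'E'
from look import *
for k in 'r0','r1': im=dict(np.load(f'pics/wrist{k}.npz')); print(im['t'],im['pos']); handle(im)
E
```

```text
6.6 [ 0.46114517 -0.13816082  0.17762339]
  handle [ 0.4651 -0.1403  0.15  ] r 0.1046 ang 3.8651 [ 222  225   48   42 1600] (42, 48) [245. 246.]
7.95 [ 0.60116556 -0.15802025  0.17836421]
  handle [ 0.6036 -0.1555  0.15  ] r 0.1037 ang 5.3309 [ 232  222   47   41 1527] (41, 47) [255. 242.]
```

Run:
```python
from look import *
report(); s=sensors.get_state(); t=s['time_s']
ride(t,7.95,5.325,1.02,.18,s['ee_rot'][2]-np.radians(4)*np.arange(1,13),r=.1045)
```

```text
t 8.0 [ 0.6024 -0.1573  0.1785] r 0.1045 ang 5.311446288633676 yaw 2.4683721709872035 [ 1.5 -0.4  1.7] 0.9989900574368976
[-0.0037, 0.0169, -0.0015, 4.0, 1],
[-0.0046, 0.0273, -0.0015, 8.0, 1],
[-0.0044, 0.0376, -0.0015, 12.0, 1],
[-0.0033, 0.0478, -0.0015, 16.0, 1],
[-0.0011, 0.0577, -0.0015, 20.0, 1],
[0.0019, 0.0672, -0.0015, 24.0, 1],
[0.0058, 0.0763, -0.0015, 28.0, 1],
[0.0105, 0.085, -0.0015, 32.0, 1],
[0.0159, 0.093, -0.0015, 36.0, 1],
[0.022, 0.1005, -0.0015, 40.0, 1],
[0.0287, 0.1073, -0.0015, 44.0, 1],
[0.0359, 0.1134, -0.0015, 48.0, 1],
```

Emit:
servo_tool:
  rows:
    - [[-0.0035,0.017,-0.001,4,1],[-0.0045,0.0275,-0.001,8,1],[-0.0045,0.0375,-0.001,12,1],[-0.0035,0.048,-0.001,16,1],[-0.001,0.0575,-0.001,20,1],[0.002,0.067,-0.001,24,1],[0.006,0.0765,-0.001,28,1],[0.0105,0.085,-0.001,32,1],[0.016,0.093,-0.001,36,1],[0.022,0.1005,-0.001,40,1],[0.0285,0.1075,-0.001,44,1],[0.036,0.1135,-0.001,48,1]]

```text
time_s: 9.2
position: [0.6445, -0.0454, 0.1797]
ee_rot: [-3.135, -0.01, 1.629]
contact_force: [-0.1, -0.0, -0.3]
width: 0.999
```

Run:
```python
from look import *
report(); im=grab('wrist','r2'); print(coast(im['t'],7.95,5.325,1.02)-2*np.pi); handle(im)
t=sensors.get_state()['time_s']; y=im['rot'][2]
ride(t,7.95,5.325,1.02,.18,y-np.radians(4)*np.arange(1,13),r=.1045)
```

```text
t 9.2 [ 0.6445 -0.0454  0.1797] r 0.1042 ang 0.24860548494376403 yaw 1.6293584989123606 [-0.1 -0.  -0.3] 0.9991590509692094
0.23900635519351354
  handle [ 0.6472 -0.0488  0.15  ] r 0.1061 ang 0.2114 [ 231  228   47   41 1513] (41, 47) [254. 248.]
[0.0111, -0.0025, -0.0003, 3.9, 1],
[0.0197, -0.0058, -0.0003, 7.9, 1],
[0.0279, -0.0097, -0.0003, 11.9, 1],
[0.0357, -0.0143, -0.0003, 15.9, 1],
[0.0429, -0.0194, -0.0003, 19.9, 1],
[0.0496, -0.0251, -0.0003, 23.9, 1],
[0.0557, -0.0313, -0.0003, 27.9, 1],
[0.0613, -0.0379, -0.0003, 31.9, 1],
[0.0662, -0.0448, -0.0003, 35.9, 1],
[0.0705, -0.0521, -0.0003, 39.9, 1],
[0.0742, -0.0595, -0.0003, 43.9, 1],
[0.0773, -0.0672, -0.0003, 47.9, 1],
```

```bash
cat > fit.py <<'E'
import numpy as np
from scipy.optimize import least_squares
from plan import coast
def fit(M,static=[(.6335,-.0125)]):
    M=np.array(M); S=np.vstack([M[:,1:],static])
    c=least_squares(lambda c:np.hypot(*(S-c).T)-.105,[.5435,-.071]).x
    a=np.unwrap(np.arctan2(M[:,2]-c[1],M[:,1]-c[0])); t=M[:,0]
    f=lambda q:np.r_[[coast(x,t[0],q[0],q[1],q[2]*.0092)-y for x,y in zip(t,a)],.02*(q[2]-1)/.25]
    q=least_squares(f,[a[0],1.1,1]).x
    res=np.array(f(q))*1e3; w=lambda x:(coast(x+.01,t[0],*q[:2],q[2]*.0092)-coast(x-.01,t[0],*q[:2],q[2]*.0092))/.02
    print('C',c.round(4),'q',q.round(3),'res mrad',res.round(0),'radial mm',((np.hypot(*(S-c).T)-.105)*1e3).round(1),'w now',w(t[-1]).round(3))
    return c,(lambda x:coast(x,t[0],q[0],q[1],q[2]*.0092))
E
python3 - <<'E'
from look import *; from fit import fit
c,ph=fit([(6.6,.4651,-.1403),(7.95,.6036,-.1555),(9.2,.6472,-.0488)])
s=sensors.get_state(); t=s['time_s']; y=s['ee_rot'][2]; print(t)
show([tgt(ph(t+.1*k),.18,y-np.radians(4)*k,1,.105,c) for k in range(1,13)])
E
```

```text
C [ 0.544  -0.0693] q [-2.409  1.142  0.974] res mrad [ 1. -2.  1. -2.] radial mm [ 1.2 -0.3  0.2  1. ] w now 0.871
9.25
[0.0084, -0.0, -0.0003, 4.0, 1],
[0.0169, -0.0028, -0.0003, 8.0, 1],
[0.025, -0.0062, -0.0003, 12.0, 1],
[0.0328, -0.0103, -0.0003, 16.0, 1],
[0.0401, -0.0149, -0.0003, 20.0, 1],
[0.0469, -0.0201, -0.0003, 24.0, 1],
[0.0533, -0.0257, -0.0003, 28.0, 1],
[0.059, -0.0318, -0.0003, 32.0, 1],
[0.0643, -0.0382, -0.0003, 36.0, 1],
[0.0689, -0.0449, -0.0003, 40.0, 1],
[0.073, -0.0519, -0.0003, 44.0, 1],
[0.0765, -0.0591, -0.0003, 48.0, 1],
```

Emit:
servo_tool:
  rows:
    - [[0.0085,0,0,2,1],[0.017,-0.003,0,4,1],[0.025,-0.006,0,6,1],[0.033,-0.0105,0,8,1],[0.04,-0.015,0,10,1],[0.047,-0.02,0,12,1],[0.0535,-0.0255,0,14,1],[0.059,-0.032,0,16,1],[0.0645,-0.038,0,18,1],[0.069,-0.045,0,20,1],[0.073,-0.052,0,22,1],[0.0765,-0.059,0,24,1]]

```text
time_s: 10.45
position: [0.58, 0.0292, 0.1806]
ee_rot: [-3.13, -0.007, 1.21]
contact_force: [0.6, 0.3, -0.1]
width: 0.996
```

Run:
```python
from look import *; from fit import fit
report(); im=grab('wrist','r3'); P=handle(im)
c,ph=fit([(6.6,.4651,-.1403),(7.95,.6036,-.1555),(9.2,.6472,-.0488),(im['t'],*P[:2])])
s=sensors.get_state(); t=s['time_s']; print(t,ph(t),im['pos'][:2]-P[:2])
show([tgt(ph(t+.1*k),.18,ph(t+.1*k),1,.105,c) for k in range(1,13)])
```

```text
t 10.45 [0.58   0.0292 0.1806] r 0.1067 ang 1.2211382986910777 yaw 1.209730184860772 [ 0.6  0.3 -0.1] 0.9961077301055417
  handle [0.5855 0.0278 0.15  ] r 0.1074 ang 1.1684 [ 237  221   48   42 1572] (41, 48) [260. 242.]
C [ 0.544  -0.0691] q [-2.408  1.154  0.868] res mrad [  0.   4.  -9.   5. -11.] radial mm [ 1.3 -0.1  0.1  0.4  0.9] w now 0.727
10.5 1.206853490515677 [-0.00550444  0.00142116]
[0.0001, -0.005, 0.0005, -4.0, 1],
[-0.0007, -0.0124, 0.0005, -8.1, 1],
[-0.002, -0.0196, 0.0005, -12.1, 1],
[-0.0038, -0.0266, 0.0005, -16.0, 1],
[-0.006, -0.0334, 0.0005, -19.9, 1],
[-0.0086, -0.0399, 0.0005, -23.8, 1],
[-0.0116, -0.0462, 0.0005, -27.6, 1],
[-0.015, -0.0522, 0.0005, -31.3, 1],
[-0.0187, -0.0578, 0.0005, -35.0, 1],
[-0.0227, -0.0632, 0.0005, -38.6, 1],
[-0.0269, -0.0682, 0.0005, -42.2, 1],
[-0.0314, -0.0729, 0.0005, -45.8, 1],
```

Emit:
servo_tool:
  rows:
    - [[0,-0.005,0,-4,1],[-0.0005,-0.0125,0,-8,1],[-0.002,-0.0195,0,-12,1],[-0.004,-0.0265,0,-16,1],[-0.006,-0.0335,0,-20,1],[-0.0085,-0.04,0,-24,1],[-0.0115,-0.046,0,-27.5,1],[-0.015,-0.052,0,-31.5,1],[-0.0185,-0.058,0,-35,1],[-0.0225,-0.063,0,-38.5,1],[-0.027,-0.068,0,-42,1],[-0.0315,-0.073,0,-46,1]]

```text
time_s: 11.7
position: [0.4991, 0.0258, 0.1811]
ee_rot: [-3.137, -0.014, 2.017]
contact_force: [0.3, 0.3, -0.7]
width: 1.002
```

Run:
```python
from look import *; from fit import fit
report(); im=grab('wrist','r4'); P=handle(im)
c,ph=fit([(6.6,.4651,-.1403),(7.95,.6036,-.1555),(9.2,.6472,-.0488),(10.45,.5855,.0278),(im['t'],*P[:2])])
s=sensors.get_state(); t=s['time_s']; print(t,ph(t),im['pos'][:2]-P[:2])
Z=[.18]*4+[.172,.155,.14,.13,.127,.127,.127,.127]; O=[1]*9+[-1]*3
show([tgt(ph(t+.1*k),Z[k-1],ph(t+.1*k),O[k-1],.105,c) for k in range(1,13)])
```

```text
t 11.7 [0.4991 0.0258 0.1811] r 0.1065 ang 2.0010418147421865 yaw 2.0168692049854196 [ 0.3  0.3 -0.7] 1.0018961439890899
  handle [0.5    0.0261 0.15  ] r 0.1064 ang 1.9921 [ 228  220   47   42 1571] (42, 48) [251. 241.]
C [ 0.5441 -0.0691] q [-2.408  1.155  0.862] res mrad [ -0.   5.  -8.   3.   1. -11.] radial mm [ 1.3 -0.1  0.1  0.4 -0.1  0.9] w now 0.612
11.75 2.035425700717346 [-0.00092102 -0.00028532]
[-0.0006, -0.0076, 0.0009, -4.4, 1],
[-0.0012, -0.0138, 0.0009, -7.8, 1],
[-0.0022, -0.0199, 0.0009, -11.2, 1],
[-0.0036, -0.0258, 0.0009, -14.5, 1],
[-0.0052, -0.0316, 0.0089, -17.7, 1],
[-0.0072, -0.0371, 0.0259, -20.9, 1],
[-0.0094, -0.0425, 0.0409, -24.1, 1],
[-0.0119, -0.0477, 0.0509, -27.2, 1],
[-0.0146, -0.0526, 0.0539, -30.3, 1],
[-0.0175, -0.0573, 0.0539, -33.3, -1],
[-0.0207, -0.0618, 0.0539, -36.3, -1],
[-0.024, -0.0661, 0.0539, -39.3, -1],
```

Emit:
servo_tool:
  rows:
    - [[-0.0005,-0.0075,0,-4.4,1],[-0.001,-0.014,0,-7.8,1],[-0.002,-0.02,0,-11.2,1],[-0.0035,-0.026,0.001,-14.5,1],[-0.005,-0.0315,0.009,-17.7,1],[-0.007,-0.037,0.026,-21,1],[-0.0095,-0.0425,0.041,-24,1],[-0.012,-0.0475,0.051,-27,1],[-0.0145,-0.0525,0.054,-30,1],[-0.0175,-0.0575,0.054,-33,-1],[-0.0205,-0.062,0.054,-36,-1],[-0.024,-0.066,0.054,-39,-1]]
  squeeze: 20

```text
time_s: 12.95
position: [0.4482, -0.0244, 0.1268]
ee_rot: [3.137, -0.016, 2.703]
contact_force: [-0.5, 0.0, 0.3]
width: 0.513
```

Run:
```python
from look import *
report(); s=sensors.get_state(); t=s['time_s']; C2=np.array([.5441,-.0691]); d=s['position'][:2]-C2; a=np.arctan2(d[1],d[0])%6.2832; r=np.hypot(*d); print('ang',a,r)
# 2 rows at 0.5 rad/s, then decelerate over 6 rows to 0
w=[.52,.51,.5,.42,.34,.26,.18,.1,.04,0,0,0]; ph=a+np.cumsum(w)*.1; y0=s['ee_rot'][2]
show([tgt(p,.127,y0+p-a,-1,r,C2) for p in ph])
```

```text
t 12.95 [ 0.4482 -0.0244  0.1268] r 0.1061 ang 2.6864549611575455 yaw 2.7030946979376904 [-0.5  0.   0.3] 0.5128859826457053
ang 2.7050815342727708 0.10578685031512139
[-0.0002, -0.0055, -0.0002, -3.0, -1],
[-0.0006, -0.0109, -0.0002, -5.9, -1],
[-0.0013, -0.0161, -0.0002, -8.8, -1],
[-0.002, -0.0205, -0.0002, -11.2, -1],
[-0.0028, -0.024, -0.0002, -13.1, -1],
[-0.0035, -0.0267, -0.0002, -14.6, -1],
[-0.004, -0.0285, -0.0002, -15.6, -1],
[-0.0043, -0.0295, -0.0002, -16.2, -1],
[-0.0044, -0.0299, -0.0002, -16.4, -1],
[-0.0044, -0.0299, -0.0002, -16.4, -1],
[-0.0044, -0.0299, -0.0002, -16.4, -1],
[-0.0044, -0.0299, -0.0002, -16.4, -1],
```

Emit:
servo_tool:
  rows:
    - [[0,-0.0055,0,-3,-1],[-0.0005,-0.011,0,-6,-1],[-0.0015,-0.016,0,-9,-1],[-0.002,-0.0205,0,-11,-1],[-0.003,-0.024,0,-13,-1],[-0.0035,-0.0265,0,-14.5,-1],[-0.004,-0.0285,0,-15.5,-1],[-0.0045,-0.0295,0,-16,-1],[-0.0045,-0.03,0,-16.5,-1],[-0.0045,-0.03,0,-16.5,-1],[-0.0045,-0.03,0,-16.5,-1],[-0.0045,-0.03,0,-16.5,-1]]
  squeeze: 25

```text
time_s: 14.15
position: [0.4389, -0.0535, 0.1269]
ee_rot: [3.134, -0.015, 2.992]
contact_force: [-4.7, 0.6, 6.5]
width: 0.341
```

Run:
```python
from look import *
report(); a=grab('wrist','e0'); b=grab('scene','e0'); d=grab('side','e0'); e=grab('wrist','e1'); report()
print('frame diff wrist',np.abs(a['pixels'].astype(int)-e['pixels']).mean(), sensors.get_state()['joint_velocities'].round(4))
f=lambda i,s:cv2.resize(i['pixels'][s],(400,300))
o=np.vstack([np.hstack([f(a,np.s_[:,:]),f(b,np.s_[150:300,120:320])]),np.hstack([f(d,np.s_[110:302,150:406]),f(d,np.s_[:,:])])])
cv2.imwrite('pics/end.png',cv2.cvtColor(o,cv2.COLOR_RGB2BGR))
```

```text
t 14.15 [ 0.4389 -0.0535  0.1269] r 0.106 ang 2.9759523506852714 yaw 2.9921357074319257 [-4.7  0.6  6.5] 0.3414367871935753
t 14.35 [ 0.439  -0.0535  0.1269] r 0.106 ang 2.975754047848898 yaw 2.992105104779621 [-4.   1.7  6. ] 0.3397954754354457
frame diff wrist 1.2767249213324652 [ 0.002  -0.0021 -0.0022 -0.0003 -0.0002 -0.0017]
```

View pics/end.png

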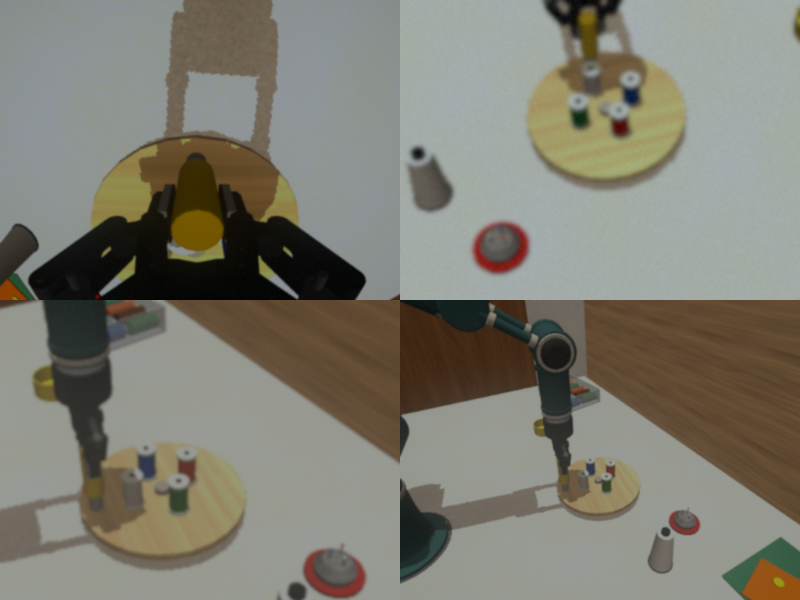

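The final views show the handle held between both pads (wrist panel, about (197,225)). All four spools are upright on the plate, and the cone, pincushion and tin are where they were. Frames 0.15 s apart show no motion.

```bash
python3 -c "
from plant import bot; print(bot.close_job())"
```

```text
the job is handed in; nothing more can be done
None
```

The job is handed in at 14.35 s, with the carousel at a standstill and the gripper still holding the handle. No verdict is reported, so this rests on my own checks.

- **Push and release:** I gripped the yellow handle and drove it counter-clockwise to about 1.27 rad/s (one turn in 4.95 s), then opened the fingers and lifted clear.
- **Ride:** I rode along from about 6.3 to 12.1 s with the grasp point at about 0.18 m, 30 mm above the handle top. At the five moments I checked against wrist pictures, the grasp point was 1 to 6 mm from the handle centre. It probably trailed by up to about 20 mm just after the first check, when three pictures in a row held the arm still for 0.15 s. The contact force readings were near zero at every check.
- **Grasp and stop:** I closed on the handle while it still turned at about 0.5 rad/s and slowed it to rest over about 0.7 s.

**Last checks:**
- The opening corresponds to 29 mm on the 30 mm handle.
- The joints were still and the pictures unchanged over 0.2 s.
- All four spools were upright, and the cone, pincushion and tin were unmoved.

**Disagreements:**
- My first estimate of the turning axis was about 4 mm off. During the push this gave up to about 23 N of force on the gripper, well below the 120 N wrist limit. I corrected the axis for the ride and the grasp.
- The carousel slowed slightly faster than the nominal figures.

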